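# Supplies lined up by height on the bench board

### The arm

A 6-joint arm with a two-finger parallel gripper is mounted at the origin on a cart in front of the work surface, level with it; the furniture and walls round the work are solid. World frame = base frame: x ahead of the robot, y to its left, z up, the work surface at z = 0. Lengths are in m, angles in rad, forces in N, time in s.
With the tool pointing down it reaches from about 0.425 to 0.95 m from the base axis. Payload 14.7 kg.
Tool frame: the origin (TCP) lies midway between the tips of the shut fingers; the grasp point (between the pads) lies 19 mm behind it; z points along the fingers, y is the line along which they close (so a half turn about z gives the same grasp; the last joint's range is limited). The gripper opens to 85 mm and grips with 20 to 120 N. Pads are 22 mm wide; open, the fingers measure 114 mm over their backs; the gripper's body (76 mm by 85 mm) begins 54 mm behind the grasp point. The pads swing forward as they close: fully open they stand 13 mm farther back than shut.
Start: joints at [1.189, 0.48, 1.596, -0, 1.065, -0.047], TCP at [0.214, 0.614, 0.211] pointing down, gripper open.
Joint ranges: [-2.75, 2.75], [-0.82, 2.05], [0.23, 2.67], [-1.56, 4.7], [0.09, 2.69], [-2.92, 2.92]. Speed limits (rad/s): [1.89, 1.89, 2.39, 3.01, 3.01, 3.01].

### API

Orientations are given as a unit quaternion [w, x, y, z].
In Python, from rig import ctrl gives the robot as it stands. Calls block until the motion is done:
- ctrl.move_ptp(position, orientation): joint-space move of the TCP to a pose.
- ctrl.movel(position, rotation=None, v=0.15, f_stop=None): straight line of the TCP; rotation=None keeps the orientation; v is the mean speed in m/s. With f_stop (N) it stops when the force on the tool has changed by that much, and returns True; else False.
- ctrl.set_joints(angles): joint-space move.
- ctrl.set_gripper(opening, newtons=None): finger opening in m; newtons is the grip in N (None keeps the last); returns when the fingers have stopped.
- ctrl.wait(seconds).
- ctrl.solve_ik(position, orientation): joint angles nearest the present ones, or None.
- ctrl.snapshot(name): name is "scene" or "top"; returns a dict with "img" (384x512x3 uint8, red, green, blue), "K" (3x3 intrinsics, pixels), "camera_from_world" (4x4, takes a point from world to camera coordinates). Camera axes: x right, y up, looking along -z (the intrinsics and any distortion apply to the point x, -y, -z); pixel columns grow to the right and rows downward; lengths in m; the calibration is good to about 2 mm. A picture is of the moment at which its call begins. There is no depth.
A pose or a line that the arm cannot do raises ctrl.PlanningError and nothing moves.
- ctrl.finish_job(): hands the job in; it is judged then, once.
Readings, each from a call of its own:
- ctrl.read_clock(): time.
- ctrl.read_q(): joint angles.
- ctrl.read_joint_velocities(): joint speeds.
- ctrl.read_effort(): joint torques, N m.
- ctrl.read_position(): TCP position.
- ctrl.read_tcp_rot(): TCP orientation.
- ctrl.read_wrist_force(): force on the tool from outside, world axes, zero at the start.
- ctrl.read_wrist_torque(): the same for the moment, N m.
- ctrl.read_gripper_width(): finger opening in m.
- ctrl.read_finger_force(): force on a finger pad.
Only numpy, scipy, OpenCV 4.12 (cv2) and the standard library are available. Lean on these libraries where they do the work, as an engineer would, in place of code of your own. Each camera call takes 0.05 s, during which the arm holds its last target. There are 200 camera calls.

### The job

Line up the spray can, the brown bottle, the green carton and the small orange-lidded pot in order of height on the wooden board, one centred on each round mark: the tallest at the end with the red stop, the shortest at the end with the grey stop. Set each one down upright and don't tip anything over.

Things in the scene. Friction and masses are not known exactly. Their poses are not given: they have to be found in the camera images.
- spray: white and blue spray can, 53 mm diameter up to a height of 146 mm, then a 33 mm wide cap; 180 mm tall in all, about 0.28 kg. Origin at the centre of its underside, z up. Stands upright and loose on the worktop.
- bottle: brown bottle, 51 mm diameter up to a height of 90 mm, then a 29 mm wide black cap; 110 mm tall in all, about 0.16 kg. Origin at the centre of its underside, z up. Stands upright and loose on the worktop.
- carton: closed dark green carton, 61 mm (x) by 80 mm (y) by 50 mm tall. Origin at the centre of its underside, z up. Stands upright and loose on the worktop.
- pot: small round white pot with an orange lid, pot 42 mm and lid 44 mm in diameter, closed, 30 mm tall, about 0.05 kg. Origin at the centre of its underside, z up. Stands upright and loose on the worktop.
- mark_a: fixed round mark, 86 mm across, white with a black rim and centre dot, flat in the top of the pale wooden board (96 x 500 x 12 mm, top 12 mm above the worktop). Origin at its centre, on the board's top. The four marks lie in one straight row 115 mm apart along the board; y axis along the row. This is the leftmost mark as the robot sees it.
- mark_b: fixed round mark, 86 mm across, white with a black rim and centre dot, flat in the top of the pale wooden board (96 x 500 x 12 mm, top 12 mm above the worktop). Origin at its centre, on the board's top. The four marks lie in one straight row 115 mm apart along the board; y axis along the row. This is the second from the left mark as the robot sees it.
- mark_c: fixed round mark, 86 mm across, white with a black rim and centre dot, flat in the top of the pale wooden board (96 x 500 x 12 mm, top 12 mm above the worktop). Origin at its centre, on the board's top. The four marks lie in one straight row 115 mm apart along the board; y axis along the row. This is the third from the left mark as the robot sees it.
- mark_d: fixed round mark, 86 mm across, white with a black rim and centre dot, flat in the top of the pale wooden board (96 x 500 x 12 mm, top 12 mm above the worktop). Origin at its centre, on the board's top. The four marks lie in one straight row 115 mm apart along the board; y axis along the row. This is the rightmost mark as the robot sees it.
- red_stop: red end stop, a fixed bar 70 x 18 x 22 mm across one end of the wooden board, 66 mm beyond the last mark there. Origin at the centre of its underside, on the board's top. It is at the left or the right end; a grey stop of the same size closes the other end.
Things that resemble listed ones, but are neither listed nor needed, are in the scene too. What is shaped like the spray but yellow is not meant.

How it is judged:
At the end, for the whole second after the job is handed in: Counting from the red stop, the spray can, the brown bottle, the green carton and the orange-lidded pot stand each on its own mark, within 15 mm of the mark's centre, resting on the board (within 5 mm of its top), upright to 0.1 rad, at rest and released (((horizontal distance between red_stop and mark_a below 0.15 m and horizontal distance between spray and mark_a below 0.015 m and z of spray in the frame of mark_a between -0.005 and 0.005 m and horizontal distance between bottle and mark_b below 0.015 m and z of bottle in the frame of mark_b between -0.005 and 0.005 m and horizontal distance between carton and mark_c below 0.015 m and z of carton in the frame of mark_c between -0.005 and 0.005 m and horizontal distance between pot and mark_d below 0.015 m and z of pot in the frame of mark_d between -0.005 and 0.005 m) or (horizontal distance between red_stop and mark_d below 0.15 m and horizontal distance between spray and mark_d below 0.015 m and z of spray in the frame of mark_d between -0.005 and 0.005 m and horizontal distance between bottle and mark_c below 0.015 m and z of bottle in the frame of mark_c between -0.005 and 0.005 m and horizontal distance between carton and mark_b below 0.015 m and z of carton in the frame of mark_b between -0.005 and 0.005 m and horizontal distance between pot and mark_a below 0.015 m and z of pot in the frame of mark_a between -0.005 and 0.005 m)) and angle between each of spray, bottle, carton, pot's own z axis and vertical below 0.1 rad and linear speed of each of spray, bottle, carton, pot below 0.03 m/s and contact force between each of spray, bottle, carton, pot and the fingers below 0.1 N); the robot touches nothing.
It fails at once if the spray can is tipped over (angle between spray's own z axis and vertical above 0.6 rad).
It fails at once if the brown bottle is tipped over (angle between bottle's own z axis and vertical above 0.6 rad).
It fails at once if the green carton is tipped over (angle between carton's own z axis and vertical above 0.6 rad).
It fails at once if the orange-lidded pot is tipped over (angle between pot's own z axis and vertical above 0.6 rad).
It also fails if it takes over 109 s, if anything falls off the work surface, if the arm or the gripper's body presses on something with over 40 N, if the wrist force passes 120 N, or if a joint passes its speed limit or range.

## Working session

There is one attempt and no reset: what is moved stays moved. The work goes in short steps, each a Python script; the robot and the scene stay as the last script left them, time stands still between calls to the robot, and variables do not carry over. Pictures are saved under pics/ and viewed, at most 14 in all, crops included, and the job is handed in when it is done.

```bash
mkdir -p pics; ls; python3 - <<'E'
from rig import ctrl
import cv2,numpy as np
for n in("scene","top"):
    s=ctrl.snapshot(n); cv2.imwrite(f"pics/{n}0.png",cv2.resize(s["img"][:,:,::-1],(800,600),interpolation=cv2.INTER_CUBIC)); cv2.imwrite(f"raw_{n}.png",s["img"][:,:,::-1])
    np.savez(f"cal_{n}.npz",K=s["K"],T=s["camera_from_world"]); print([k for k in s],s["K"].tolist(),np.round(s["camera_from_world"],3).tolist())
print(ctrl.read_clock(),ctrl.read_tcp_rot())
E
```

```text
pics
['img', 'K', 'camera_from_world'] [[391.23335641096423, 0.0, 260.61440370763404], [0.0, 391.23335641096423, 196.69243115501382], [0.0, 0.0, 1.0]] [[0.571, -0.821, -0.012, -0.255], [0.585, 0.396, 0.708, -0.329], [-0.576, -0.412, 0.706, -0.988], [0.0, 0.0, 0.0, 1.0]]
['img', 'K', 'camera_from_world'] [[398.53643413254446, 0.0, 251.66429663228766], [0.0, 398.53643413254446, 195.41921642521189], [0.0, 0.0, 1.0]] [[-0.007, -1.0, -0.01, 0.06], [0.989, -0.008, 0.148, -0.47], [-0.148, -0.009, 0.989, -1.387], [0.0, 0.0, 0.0, 1.0]]
0.1 [-1.22029950e-04  1.66631469e-01  9.86019093e-01 -5.36038121e-04]
```

View pics/scene0.png

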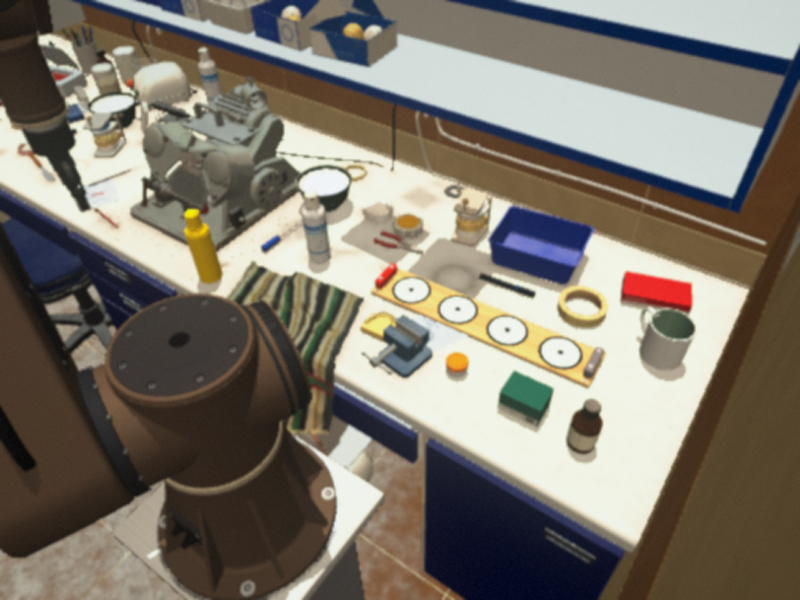

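View pics/top0.png

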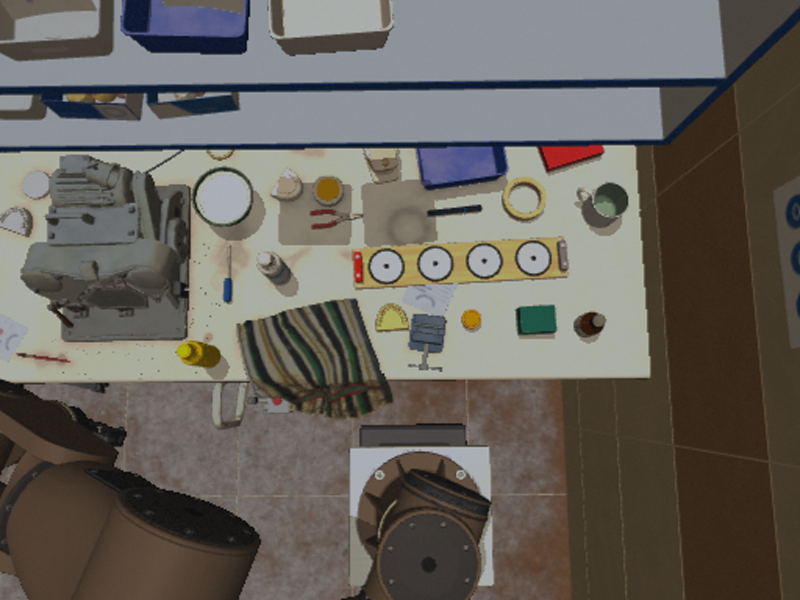

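Candidates, in scene-picture pixels:
- **Spray:** the white/blue can at (316,228) is wanted. The yellow can at (203,245) is excluded, and the white/blue can far back at (207,72) is behind the machine.
- **Bottle:** brown bottle at (585,428).
- **Carton:** dark green at (526,397). The red box at (657,291) is not wanted.
- **Pot:** orange-lidded at (457,363). The open amber jar at (408,225) is not wanted.
- **Red stop:** left end, so mark_a gets the spray.

Next, close crops to check.

```bash
python3 - <<'E'
import cv2
t=cv2.imread("raw_top.png"); s=cv2.imread("raw_scene.png")
cv2.imwrite("pics/tc.png",cv2.resize(t[145:245,150:400],None,fx=3.2,fy=3.2,interpolation=cv2.INTER_CUBIC))
cv2.imwrite("pics/sc.png",cv2.resize(s[115:300,185:400],None,fx=3.2,fy=3.2,interpolation=cv2.INTER_CUBIC))
E
```

```text
(no output)
```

View pics/tc.png

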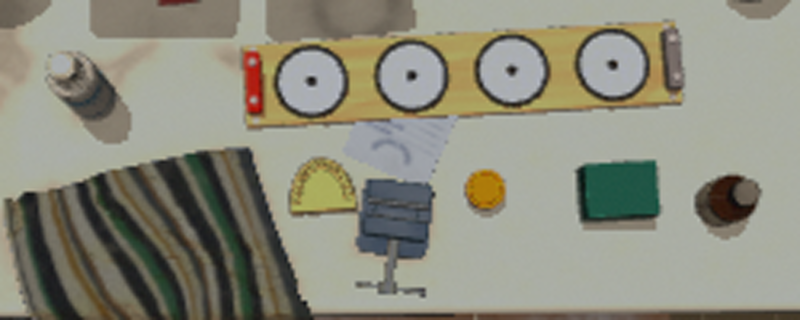

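View pics/sc.png

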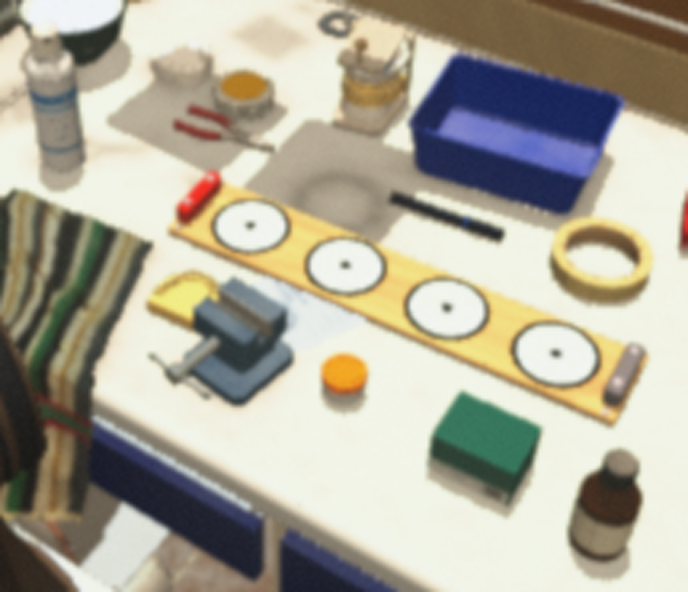

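Both crops confirm the choice. In the top crop, the mark dots are at (311,81), (411,75), (511,70) and (613,65), with the red stop left at (254,83). The spray cap is at (61,66), pot lid (486,188), carton top about (622,190) and bottle cap (744,188).

```bash
cat > h.py <<'E'
import numpy as np, cv2
C={n:np.load(f"cal_{n}.npz") for n in("scene","top")}
def xy(n,u,v,z):
    K,T=C[n]["K"],C[n]["T"]; d=np.linalg.inv(K)@[u,v,1]; d=T[:3,:3].T@(d*[1,-1,-1]); o=-T[:3,:3].T@T[:3,3]
    return (o+d*(z-o[2])/d[2])[:2]
E
python3 - <<'E'
from h import *
t=lambda u,v,z:xy("top",u/3.2+150-.34,v/3.2+145-.34,z)
s=lambda u,v,z:xy("scene",u/3.2+185-.34,v/3.2+115-.34,z)
P=dict(a=(311,81,250,225.5,.012),b=(411,75.5,345,265,.012),c=(511.5,70,447,308,.012),d=(613,65,556,353,.012),
spray=(61,66,45,35,.18),bottle=(744,188,622,461,.11),pot=(486,188,345,370,.03))
for k,(a,b,c,d,z) in P.items(): print(k,t(a,b,z).round(4),s(c,d,z).round(4))
ct=np.array([t(*p,.05) for p in((585,164),(656,161),(659,215),(588,220))]); cs=np.array([s(*p,.05) for p in((465,394),(540,435),(508,485),(432,437))])
for c in(ct,cs): print(c.round(3).tolist(),c.mean(0),cv2.minAreaRect((c*1000).astype(np.float32)))
E
```

```text
a [0.5686 0.0736] [0.5664 0.0739]
b [ 0.5739 -0.0409] [ 0.5724 -0.0411]
c [ 0.5793 -0.1559] [ 0.5777 -0.1569]
d [ 0.5841 -0.272 ] [ 0.5842 -0.2716]
spray [0.5502 0.3236] [0.5383 0.3113]
bottle [ 0.4287 -0.3823] [ 0.4221 -0.3859]
pot [ 0.4411 -0.1212] [ 0.4384 -0.1224]
[[0.464, -0.228], [0.467, -0.307], [0.407, -0.307], [0.402, -0.229]] [ 0.43524027 -0.26788773] ((434.6918029785156, -267.9902648925781), (61.935943603515625, 79.29415130615234), 1.964320421218872)
[[0.46, -0.234], [0.456, -0.309], [0.393, -0.31], [0.401, -0.233]] [ 0.42759203 -0.27135043] ((426.5563659667969, -271.7864685058594), (79.12493133544922, 62.80702209472656), 86.9001693725586)
```

```bash
python3 - <<'E'
from h import *
t=cv2.imread("raw_top.png"); s=cv2.imread("raw_scene.png")
f=lambda i,r,c:cv2.resize(i[r:r+56,c:c+38],None,fx=10,fy=10,interpolation=cv2.INTER_CUBIC)
cv2.imwrite("pics/spray.png",np.hstack([f(t,145,155),f(s,120,183)]))
for z in(.3,.4,.5,.6,.7,.8): print(z,xy("top",665*.64,142*.64,z).round(3),xy("scene",740*.64,205*.64,z).round(3))
E
```

```text
0.3 [ 0.744 -0.47 ] [ 0.81  -0.453]
0.4 [ 0.702 -0.425] [ 0.644 -0.458]
0.5 [ 0.659 -0.38 ] [ 0.478 -0.463]
0.6 [ 0.617 -0.335] [ 0.313 -0.469]
0.7 [ 0.575 -0.29 ] [ 0.147 -0.474]
0.8 [ 0.532 -0.245] [-0.019 -0.479]
```

View pics/spray.png

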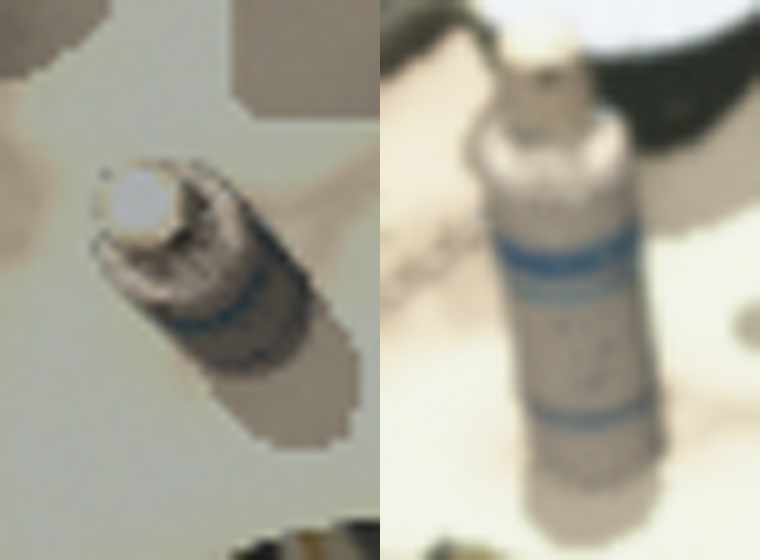

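The left crop shows the white cap top centred at (143,202), and the right one shows it at (540,33). The shelf's lower edge triangulates to about x 0.71, z 0.36, so I'll stay below x 0.6. First pot, then a look.

```bash
cat >> h.py <<'E'
from rig import ctrl
from scipy.spatial.transform import Rotation as R
M=dict(a=(.5677,.0737),b=(.5733,-.041),c=(.5787,-.1563),d=(.5842,-.2718))
def quat(yaw):   # tool down, closing axis y at world angle yaw
    y=np.array([np.cos(yaw),np.sin(yaw),0]); z=np.array([0,0,-1.]); q=R.from_matrix(np.c_[np.cross(y,z),y,z]).as_quat()
    return q[[3,0,1,2]]
def best(p,yaw): # half-turn with the smaller last-joint travel
    o=[(abs(j[5]),q) for q in(quat(yaw),quat(yaw+np.pi)) if (j:=ctrl.solve_ik(p,q)) is not None]
    return min(o,key=lambda a:a[0])[1]
def pick(p,zt,zs,yaw,open_=.085,N=40):
    up=[*p,zs]; ctrl.move_ptp(up,best(up,yaw)); ctrl.set_gripper(open_)
    print("down stop",ctrl.movel([*p,zt],v=.15,f_stop=8)); ctrl.set_gripper(0,N)
    print("width",ctrl.read_gripper_width(),"pos",ctrl.read_position(),"t",ctrl.read_clock())
def place(m,zt,zs,yaw,off=(0,0)):
    p=np.array(M[m])-off
    ctrl.movel([*ctrl.read_position()[:2],zs],v=.2); print("w",ctrl.read_gripper_width())
    up=[*p,zs]; ctrl.move_ptp(up,best(up,yaw))
    print("stop",ctrl.movel([*p,zt+.012-.002],v=.08,f_stop=5),ctrl.read_position()[2])
def release(zs):
    ctrl.set_gripper(.085); ctrl.movel([*ctrl.read_position()[:2],zs],v=.2); print("t",ctrl.read_clock())
E
python3 - <<'E'
from h import *
print(xy("top",168.85,164.75,.18),xy("scene",198.55,122.9,.18))
for n,p in dict(pot=(.44,-.122,.003),pota=(.44,-.122,.12),car=(.432,-.269,.01),bot=(.426,-.384,.05),spr=(.547,.319,.142),spu=(.547,.319,.33)).items():
    for yw in(0,np.pi):
        j=ctrl.solve_ik(p,quat(yw)); print(n,None if j is None else np.round(j,2))
E
```

```text
[0.55198297 0.32322248] [0.54981755 0.32222833]
pot [-0.34  0.57  2.19 -0.    0.38 -0.34]
pot [-0.34  0.57  2.19 -0.    0.38  2.8 ]
pota [-0.34  0.35  2.12 -0.    0.68 -0.34]
pota [-0.34  0.35  2.12 -0.    0.68  2.8 ]
car [-0.62  0.59  2.07 -0.    0.47 -0.62]
car [-0.62  0.59  2.07 -0.    0.47  2.53]
bot [-0.79  0.58  1.91 -0.    0.65 -0.79]
bot [-0.79  0.58  1.91 -0.    0.65  2.36]
spr [ 0.48  0.53  1.7  -0.    0.91  0.48]
spr [ 0.48  0.53  1.7  -0.    0.91 -2.66]
spu [ 0.48  0.37  1.48 -0.    1.29  0.48]
spu [ 0.48  0.37  1.48 -0.    1.29 -2.66]
```

```bash
python3 - <<'E'
from h import *
p=ctrl.read_position(); ctrl.movel([p[0],p[1],.33],v=.25)
u=[.44,-.122,.3]; ctrl.move_ptp(u,best(u,0)); ctrl.set_gripper(.085)
pick((.44,-.122),.003,.1,0,N=30)
place("d",.003,.12,0)
release(.12)
s=ctrl.snapshot("scene")["img"]; t=ctrl.snapshot("top")["img"]
cv2.imwrite("pics/p1.png",cv2.resize(s[120:300,200:400,::-1],None,fx=3.2,fy=3.2,interpolation=cv2.INTER_CUBIC))
E
```

```text
down stop False
width 0.040683970279026566 pos [ 0.44039835 -0.12214004  0.00372673] t 5.975
w 0.0404913483201193
stop True 0.015527145158230192
t 9.9417
```

View pics/p1.png

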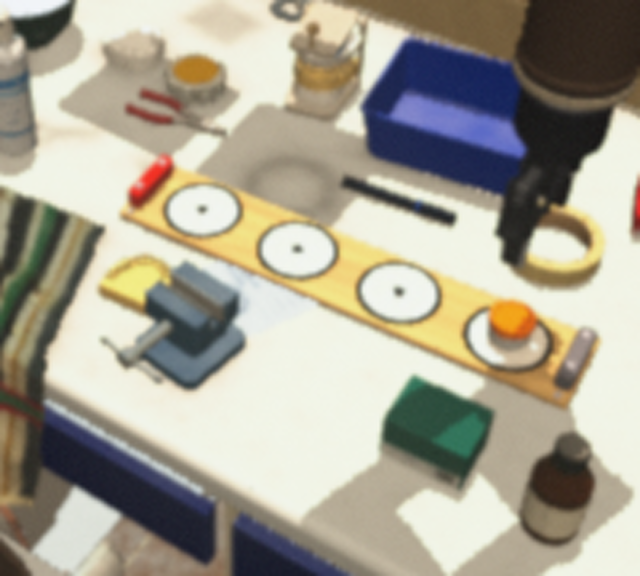

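Pot is on mark_d with its lid at (513,320). Carton next.

```bash
python3 - <<'E'
from h import *
print("pot",xy("scene",513/3.2+199.66,320/3.2+119.66,.042))
pick((.432,-.269),.01,.13,0,N=40)
place("c",.01,.13,0)
release(.16)
pick((.426,-.384),.05,.2,0,N=40)
E
```

```text
pot [ 0.57956361 -0.27348882]
down stop False
width 0.05959885817286093 pos [ 0.43256129 -0.269404    0.01100269] t 12.225
w 0.05915620737641882
stop True 0.02268010677552392
t 16.2083
down stop False
width 0.049691173645822956 pos [ 0.42617303 -0.38437262  0.05083116] t 19.075
```

```bash
python3 - <<'E'
from h import *
place("b",.05,.2,0)
release(.25)
# move up and away towards the spray, look
u=[.45,.30,.34]; ctrl.move_ptp(u,best(u,0))
for n,(r,c,h,w) in dict(scene=(120,183,180,215),top=(140,150,105,250)).items():
    s=ctrl.snapshot(n)["img"]; cv2.imwrite(f"pics/{n}2.png",cv2.resize(s[r:r+h,c:c+w,::-1],None,fx=3.2,fy=3.2,interpolation=cv2.INTER_CUBIC))
E
```

```text
w 0.049772933234742286
stop True 0.06286995207126037
t 24.5
```

View pics/scene2.png

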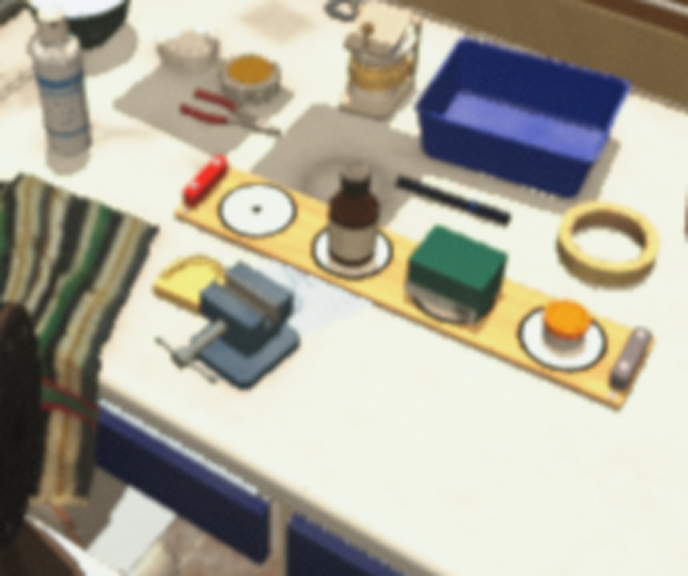

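View pics/top2.png

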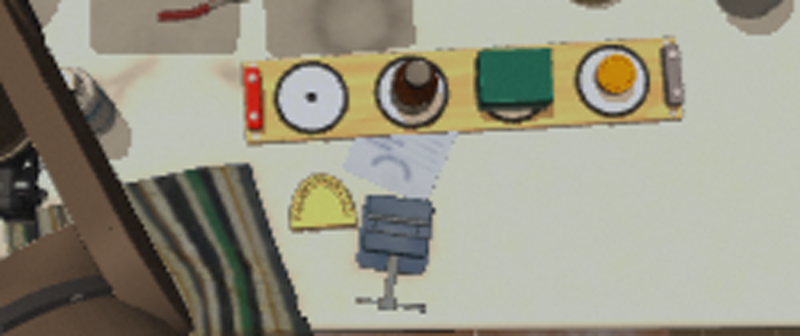

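All three stand upright on b, c and d. In the scene crop the bottle cap is at (355,171), carton top about (458,265) and lid (567,313).

```bash
python3 - <<'E'
from h import *
t=lambda u,v,z:xy("top",u/3.2+150-.34,v/3.2+140-.34,z)
s=lambda u,v,z:xy("scene",u/3.2+183-.34,v/3.2+120-.34,z)
print("bottle",t(418,72,.122),s(355,171,.122)); print("pot",t(616,73,.042),s(567,313,.042))
print("carton",np.mean([t(*p,.062) for p in((479,53),(551,49),(552,103),(477,107))],0),s(457.5,264,.062)); print(M)
pick((.551,.3227),.142,.3,0,N=40)
E
```

```text
bottle [ 0.5708499  -0.04215023] [ 0.56898614 -0.04149334]
pot [ 0.58643944 -0.26914101] [ 0.58752208 -0.26942275]
carton [ 0.57726624 -0.1527907 ] [ 0.56843688 -0.16057002]
{'a': (0.5677, 0.0737), 'b': (0.5733, -0.041), 'c': (0.5787, -0.1563), 'd': (0.5842, -0.2718)}
down stop False
width 0.03136854321397356 pos [0.55122592 0.32283231 0.14250472] t 28.4667
```

```bash
python3 - <<'E'
from h import *
place("a",.142,.24,0)
release(.3)
u=[.45,.35,.34]; ctrl.move_ptp(u,best(u,0))
s=ctrl.snapshot("scene")["img"][120:300,183:398,::-1];t=ctrl.snapshot("top")["img"][140:180,183:398,::-1]
cv2.imwrite("pics/f.png",cv2.resize(np.vstack([s[:140],t]),None,fx=3.2,fy=3.2,interpolation=cv2.INTER_CUBIC))
E
```

```text
w 0.03130753535664503
stop True 0.15398325835012194
t 32.5417
```

View pics/f.png

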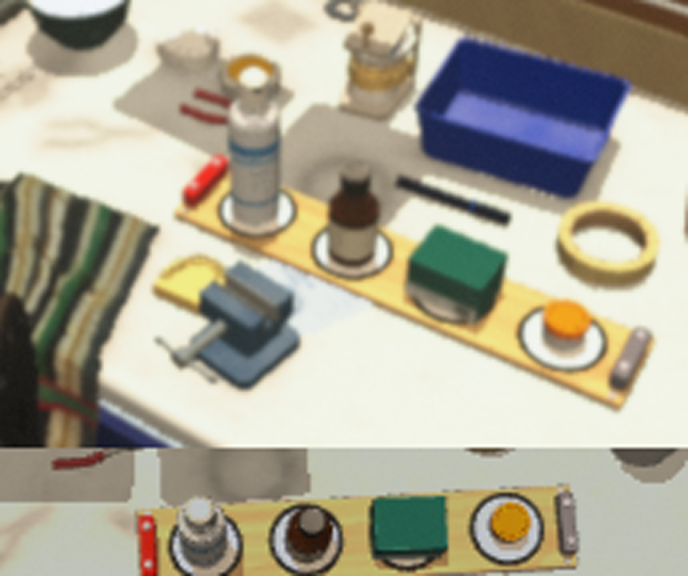

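The spray stands upright on mark_a, its cap at (256,77) in the scene part and (200,512) in the top part. The others are undisturbed.

```bash
python3 - <<'E'
from h import *
a=xy("scene",256/3.2+182.66,77/3.2+119.66,.192); b=xy("top",200/3.2+182.66,(512-448)/3.2+139.66,.192); print(a,b,M["a"])
if np.hypot(*((a+b)/2-M["a"]))<.009: print(ctrl.finish_job(),ctrl.read_clock())
E
```

```text
[0.56272815 0.07001524] [0.56367373 0.07508451] (0.5677, 0.0737)
the job is handed in; nothing more can be done
the job is handed in; nothing more can be done
```

The job is handed in (about 33 s of the 109 s used, no verdict returned): spray, bottle, carton and pot stand upright in height order from the red stop on marks a to d, each about 5 mm or less off centre averaged over both camera views (worst single view, carton, about 11 mm).

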